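Cap the test port and set the valve two turns open

TASK

Get the test manifold ready: take the knobbed blanking cap out of the parts tray, seat it rim-down, fully home in the round recess of the manifold's open port, and let go of it. Then, by the revolving handle on the valve's handwheel, close the valve (clockwise from above) until it comes up against its stop, and back it off exactly two full turns. Finish there still gripping that handle between the fingers, and leave the other things where they lie.

Things in the scene. Friction and masses are not known exactly. Their poses are not given: they have to be found in the camera images.
- cap_center (a point): Centre (half-way up) of the loose blanking cap, bare aluminium, 180 g nominal, 50 mm high in all: a hollow round skirt, outer diameter 56 mm and 18 mm high, open at the bottom (rim down as it stands in the tray), closed on top, with a solid round grip knob 24 mm in diameter standing on it, from 18 to 50 mm above the rim. The point is on the cap's axis, 25 mm above the rim; its z axis points from the rim to the knob. The cap is round, so its yaw does not matter.
- port_floor (a point): Centre of the floor of the port recess in the manifold's top, where the cap goes: a round pocket 60 mm in diameter and 10 mm deep, its floor 40 mm above the bench and its mouth 50 mm above the bench, with a small nipple (22 mm in diameter, 7 mm high) in the middle that the hollow cap goes over. With the cap home, cap_center is 25 mm above this point. z is up.
- manifold: The fixed steel manifold block, 300 mm long along its own y, 90 mm wide along its own x, 50 mm high; origin at the centre of its underside, on the bench. The port recess lies 100 mm towards its -y end, the valve's axis 75 mm towards its +y end. Two low pipe unions stick out of the block at the valve's end, one 50 mm on the +x side and one 30 mm at the +y end, both below the block's top.
- valve_axis (a point): Point on the vertical turning axis of the valve's handwheel, 142 mm above the bench, level with the middle of the handle. The wheel is black, 112 mm over the rim, with three spokes, its rim between 100 and 112 mm above the bench; it does not rise or sink as it turns.
- wheel (a joint): Turning angle of the valve's handwheel in rad: 0 is closed, hard against the stop; it grows as the wheel is turned anticlockwise seen from above (opening), so two turns open reads 12.57. It starts 0.35 to 0.9 turns open and can open to 3.5 turns. At 0 the handle stands on the manifold's +x side of the axis, and it goes round with the wheel. It turns with a steady friction of about 0.1 N m (2 N at the handle) and stays where it is left.
- handle_mid (a point): Middle of the handle, to be gripped: see handle; 142 mm above the bench, 50 mm from the valve's axis.
- handle: The upright revolving handle on the handwheel's rim: a bare aluminium cylinder 22 mm in diameter and 50 mm high, from 116 to 166 mm above the bench, origin at the centre of its underside, 50 mm from the wheel's axis. It spins freely on its own upright pin, so a hand that keeps its direction can carry it round and round.
- cap: The blanking cap itself (see cap_center); origin at the centre of its rim.
- tray: The fixed shallow steel parts tray that the cap stands in, 240 mm along its own x, 120 mm along its own y, walls 16 mm high, floor 4 mm thick; origin under its centre, on the bench.
- collar: Bystander: a plain open aluminium ring with no knob, 56 mm outside, 38 mm inside, 18 mm high, loose in the same tray about 110 mm from the cap; origin at the centre of its underside. Leave it.
- spanner: Bystander: a 180 mm steel spanner lying on the bench beyond the manifold's valve end; origin under its middle. Leave it.
- grease_jar: Bystander: a jar 64 mm in diameter and 70 mm high on the bench beyond the spanner; origin at the centre of its underside. Leave it.
There are look-alikes about, which are no part of the job. Of the things that look like the cap, the largest one is meant.

How it is judged (in metres and radians):
On the way, in this order (a step that is already met when the one before it is completed fails the run):
1. the cap is seated rim-down in the port recess and let go (horizontal distance between cap_center and port_floor below 0.004 m and z of cap_center in the frame of port_floor between 0.022 and 0.028 m and angle between cap_center's own z axis and vertical below 0.08 rad and contact force between the fingers and cap below 0.1 N), for 0.2 s.
2. the valve is closed, against its stop (value of joint wheel below 0.06 rad), for 0.1 s.
At the end, for the whole second after the job is handed in: The wheel is still, two turns (within 0.2 rad) open from its stop; the fingers grip the handle with over 6 N, grasp point within 30 mm of its middle; the cap is home in the recess (within 4 mm of centre, rim within 3 mm of the floor, upright within 0.08 rad), untouched by the fingers (all of step 1 and value of joint wheel between 12.366 and 12.766 rad and velocity of joint wheel between -0.1 and 0.1 rad/s and contact force between the fingers and handle above 6 N and distance between the grasp point and handle_mid below 0.03 m); the arm keeps its last pose, push and grip.
It fails at once if the collar is moved more than 30 mm (distance of collar from where it was at the start of the episode above 0.03 m).
It fails at once if the spanner is moved more than 30 mm (distance of spanner from where it was at the start of the episode above 0.03 m).
It fails at once if the grease jar is moved more than 30 mm (distance of grease_jar from where it was at the start of the episode above 0.03 m).
It also fails if it takes over 72 s, if anything falls off the work surface, if the arm or the gripper's body presses on something with over 40 N, if the wrist force passes 120 N, or if a joint passes its speed limit or range.

ROBOT

A 6-joint arm with a two-finger parallel gripper is mounted at the origin on the work surface. World frame = base frame: x ahead of the robot, y to its left, z up, the work surface at z = 0. Lengths are in m, angles in degrees, forces in N, time in s.
With the tool pointing down it reaches from about 0.425 to 0.925 m from the base axis. Payload 12.5 kg.
Tool frame: the origin (TCP) lies at the very end of the fingers, on their centre line; the grasp point (between the pads) lies 19 mm behind it; z points along the fingers, y is the line along which they close (so a half turn about z gives the same grasp; the last joint's range is limited). The gripper opens to 85 mm and grips with 20 to 120 N. Pads are 22 mm wide; open, the fingers measure 114 mm over their backs; the gripper's body (76 mm by 85 mm) begins 54 mm behind the grasp point. The pads swing forward as they close: fully open they stand 13 mm farther back than shut.
Start: joints at [62.705, 28.126, 89.318, -0, 62.55, -6.05], TCP at [0.226, 0.583, 0.231] pointing down, gripper open.
Joint ranges: [-177.58, 177.58], [-47.91, 125.51], [2.72, 160], [-65.01, 245.01], [3.68, 167.84], [-153.87, 153.87]. Speed limits (degrees/s): [127.2, 127.2, 159.86, 180, 180, 180].

INTERFACE

Orientations are given as [roll, pitch, yaw] about the fixed x, y, z axes, in that order (R = Rz(yaw) Ry(pitch) Rx(roll)).
In Python, from plant import env, optics, job gives the robot as it stands. Calls block until the motion is done:
- env.goto(position, orientation): joint-space move of the TCP to a pose.
- env.move_l(position, max_speed=0.15, rot=None): straight line of the TCP; rot=None keeps the orientation; max_speed is the mean speed in m/s.
- env.set_joints(angles): joint-space move.
- env.gripper_to(opening, newtons=None): finger opening in m; newtons is the grip in N (None keeps the last); returns when the fingers have stopped.
- env.hold(seconds).
- env.solve_ik(position, orientation): joint angles nearest the present ones, or None.
- optics.read_camera(name): name is "scene" or "side" or "wrist"; returns (picture, depth): 384x512x3 uint8, blue, green, red; 384x512 float32, m along the optical axis (not along the pixel's ray), 0 where there is no reading.
- optics.camera_info(name): a dict with "K" (3x3 intrinsics, pixels), "k1" (the pictures are not rectified: a ray, as slopes to the right and down, at radius r is drawn at 1 + k1 r^2 times it, then the intrinsics apply), "R" (3x3) and "t" (3): a world point X has camera coordinates R X + t. Camera axes: x right, y down, z forward; pixel columns grow to the right and rows downward; lengths in m; the calibration is good to about 2 mm. A picture is of the moment at which its call begins: read the wrist's pose just before it. camera_info takes no time and is no camera call; for the wrist camera it gives the pose at the moment of the call.
A pose or a line that the arm cannot do raises env.PlanningError and nothing moves.
- job.job_done(): hands the job in; it is judged then, once.
Readings, each from a call of its own:
- env.get_clock(): time.
- env.get_joint_pos(): joint angles.
- env.get_joint_vel(): joint speeds.
- env.get_joint_torque(): joint torques, N m.
- env.get_eef_pos(): TCP position.
- env.get_orientation(): TCP orientation.
- env.get_contact_force(): force on the tool from outside, world axes, zero at the start.
- env.get_torque(): the same for the moment, N m.
- env.get_grip_width(): finger opening in m.
- env.get_grasp_force(): force on a finger pad.
Only numpy, scipy, OpenCV 4.12 (cv2) and the standard library are available. Lean on these libraries where they do the work, as an engineer would, in place of code of your own. Each camera call takes 0.05 s, during which the arm holds its last target. There are 200 camera calls.

## Working session

There is one attempt and no reset: what is moved stays moved. The work goes in short steps, each a Python script; the robot and the scene stay as the last script left them, time stands still between calls to the robot, and variables do not carry over. Pictures are saved under pics/ and viewed, at most 10 in all, crops included, and the job is handed in when it is done.

```bash
ls; mkdir -p pics
cat > h.py <<'E'
import numpy as np, cv2
from plant import env, optics, job
def cloud(name):
    im,d=optics.read_camera(name); c=optics.camera_info(name)
    return im,d,c
def rays(c,uv):
    K=np.array(c["K"]); uv=np.atleast_2d(uv).astype(float)
    p=cv2.undistortPoints(uv.reshape(-1,1,2),K,np.array([c["k1"],0,0,0.]))[:,0]
    return np.c_[p,np.ones(len(p))]
def world(c,uv,depth):
    r=rays(c,uv)*np.atleast_1d(depth)[:,None]
    return (r-np.array(c["t"]))@np.array(c["R"])
def onplane(c,uv,z):
    R=np.array(c["R"]);o=-R.T@np.array(c["t"]); d=rays(c,uv)@R
    return o+d*((z-o[2])/d[:,2])[:,None]
E
python3 - <<'E'
from h import *
for n in("scene","side"):
    im,d,c=cloud(n); cv2.imwrite(f"pics/{n}0.png",im); np.savez(f"{n}0.npz",im=im,d=d,**{k:np.array(v) for k,v in c.items() if k in("K","k1","R","t")})
    print(n,c["K"],c["k1"],-np.array(c["R"]).T@c["t"])
print(env.get_clock(),env.get_orientation())
E
```

```text
pics
scene [[346.63406865   0.         256.5714245 ]
 [  0.         346.63406865 184.73948023]
 [  0.           0.           1.        ]] 0.027913232801712103 [1.29241977 0.50303279 0.81777305]
side [[374.54092299   0.         250.2432626 ]
 [  0.         374.54092299 194.82322539]
 [  0.           0.           1.        ]] -0.013083014211739147 [ 0.11106755 -0.64259686  0.84114584]
0.1 [-1.79946257e+02 -7.09445452e-03  1.58755123e+02]
```

View pics/scene0.png

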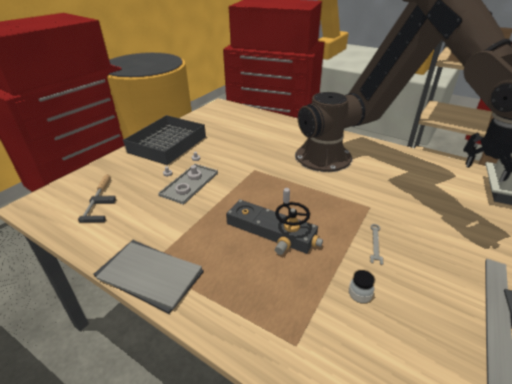

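View pics/side0.png

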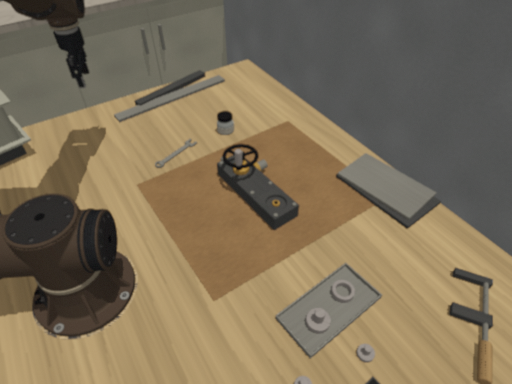

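Scene: the manifold port is at (245,210) and the handwheel at (293,213), with the handle up at (286,195). The tray holds a knobbed piece at (195,171) and a ring at (183,188). Two small knobbed pieces lie on the bench at (167,172) and (196,157). In the side view the same things are at: tray piece (318,318), ring (343,290), small ones (366,353) and (303,382).

Candidates for the cap are those three knobbed pieces. The tray one looks largest and is the only one in the tray. I'll measure it and check it with a wrist crop.

Run:
```python
from h import *
for n,pts in (("scene",[(195,171),(183,188),(167,172),(196,157),(245,210),(293,213),(286,192),(376,245),(362,290)]),("side",[(318,313),(332,290),(366,350),(303,382),(276,203),(240,156),(238,158),(276,225),(297,207),(220,165)])):
    z=np.load(f"{n}0.npz")
    for p in pts:
        d=z["d"][p[1],p[0]]; print(n,p,world(z,p,d)[0].round(3), d)
# scout above the tray
z=np.load("side0.npz"); 
env.goto([0.60,-0.2,0.36],[180,0,90]) if 0 else None
print(optics.camera_info("wrist")["K"], -np.array(optics.camera_info("wrist")["R"]).T@optics.camera_info("wrist")["t"],optics.camera_info("wrist")["R"], env.get_eef_pos())
```

```text
scene (195, 171) [ 0.443 -0.369  0.038] 1.4221113
scene (183, 188) [ 0.527 -0.362  0.006] 1.3811926
scene (167, 172) [ 0.492 -0.484  0.019] 1.4526392
scene (196, 157) [ 0.329 -0.468  0.014] 1.5576745
scene (245, 210) [ 0.552 -0.042  0.054] 1.1911031
scene (293, 213) [0.546 0.138 0.119] 1.0760409
scene (286, 192) [0.518 0.095 0.165] 1.088068
scene (376, 245) [0.427 0.379 0.012] 1.109476
scene (362, 290) [0.65  0.406 0.049] 0.9251311
side (318, 313) [ 0.436 -0.381  0.053] 0.83830535
side (332, 290) [ 0.516 -0.341  0.02 ] 0.91352475
side (366, 350) [ 0.478 -0.495  0.031] 0.8000308
side (303, 382) [ 0.324 -0.476  0.033] 0.7556825
side (276, 203) [ 0.548 -0.05   0.049] 1.0785344
side (240, 156) [0.508 0.079 0.152] 1.0678152
side (238, 158) [0.502 0.079 0.148] 1.0684162
side (276, 225) [ 0.517 -0.098  0.02 ] 1.0602872
side (297, 207) [ 0.593 -0.092  0.045] 1.0728376
side (220, 165) [0.492 0.184 0.048] 1.1998417
[[341.55102922   0.         261.45994503]
 [  0.         341.55102922 183.63674546]
 [  0.           0.           1.        ]] [0.15152932 0.61127944 0.37279308] [[ 3.61439597e-01  9.32395334e-01 -5.98425837e-04]
 [ 8.86303307e-01 -3.43372753e-01  3.10743625e-01]
 [ 2.89530423e-01 -1.12845437e-01 -9.50493578e-01]] [0.22634799 0.5823659  0.23081119]
```

Run:
```python
from h import *
def snap(n,f):
    c=optics.camera_info(n); im,d=optics.read_camera(n); cv2.imwrite(f"pics/{f}.png",im)
    np.savez(f"{f}.npz",im=im,d=d,K=c["K"],k1=c["k1"],R=c["R"],t=c["t"],p=env.get_eef_pos())
for P,f in (([0.53,0.06,0.36],"w_man"),([0.44,-0.345,0.26],"w_tray")):
    env.goto(P,[180,0,90]); env.hold(0.2); snap("wrist",f); print(f,env.get_clock(),env.get_eef_pos(),env.get_orientation(),env.get_joint_pos())
a=cv2.imread("pics/w_man.png");b=cv2.imread("pics/w_tray.png")
cv2.imwrite("pics/both.png",cv2.resize(np.vstack([a,b]),(400,600)))
```

```text
w_man 2.5583 [0.52996348 0.0603885  0.35988536] [-1.79986400e+02 -1.38296209e-03  9.00427871e+01] [-5.96821358e-01  1.42494636e+01  9.11006079e+01  1.27651739e-03
  7.46635430e+01 -6.39946347e-01]
w_tray 4.3833 [ 0.44040338 -0.34448346  0.26019546] [1.79985036e+02 1.34891980e-02 9.00577749e+01] [-4.48017042e+01  2.10778113e+01  9.65610452e+01  1.12193529e-03
  6.23410214e+01 -4.48600016e+01]
```

View pics/w_man.png

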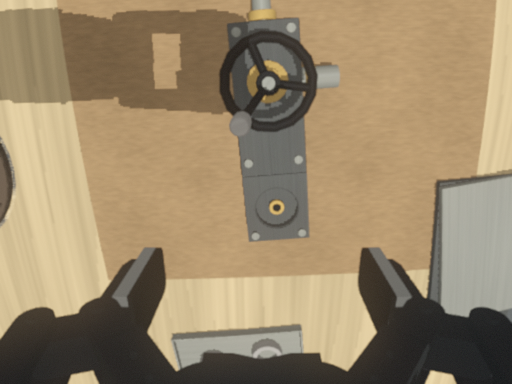

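View pics/w_tray.png

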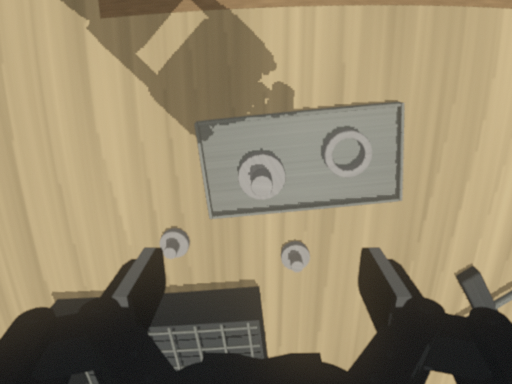

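Wrist views. Manifold: port at (277,208), wheel hub at (268,83), handle at (240,123). Tray: knobbed piece at (262,176), ring at (347,152); small knobbed pieces on the bench at (174,242) and (295,257). The tray piece is clearly the largest with a knob, so I'll confirm it in a crop next to the port.

Run:
```python
from h import *
a=cv2.imread("pics/w_man.png")[168:248,237:317];b=cv2.imread("pics/w_tray.png")[136:216,222:302]
a2=cv2.imread("pics/w_man.png")[10:150,200:340]
I=cv2.INTER_NEAREST
cv2.imwrite("pics/crop.png",np.hstack([cv2.resize(a,(400,400),interpolation=I),cv2.resize(b,(400,400),interpolation=I)]))
for f,uv,z in(("w_tray",[(262,174)],.022),("w_tray",[(262,186)],.054),("w_tray",[(174,241)],.01),("w_man",[(277,208)],.047),("w_man",[(268,83)],.115),("w_man",[(238,123)],.166)):
    q=np.load(f+".npz"); print(f,uv,onplane(q,uv,z).round(4), world(q,uv,q["d"][uv[0][1],uv[0][0]]).round(4))
```

```text
w_tray [(262, 174)] [[ 0.4407 -0.3773  0.022 ]] [[ 0.4407 -0.3694  0.0486]]
w_tray [(262, 186)] [[ 0.4407 -0.3813  0.054 ]] [[ 0.4407 -0.3812  0.0543]]
w_tray [(174, 241)] [[ 0.3274 -0.4712  0.01  ]] [[ 0.329  -0.4683  0.0155]]
w_man [(277, 208)] [[ 0.5518 -0.0453  0.047 ]] [[ 0.5518 -0.0453  0.0472]]
w_man [(268, 83)] [[0.5364 0.1297 0.115 ]] [[0.5363 0.1298 0.1189]]
w_man [(238, 123)] [[0.5064 0.0929 0.166 ]] [[0.5063 0.0928 0.1653]]
```

View pics/crop.png

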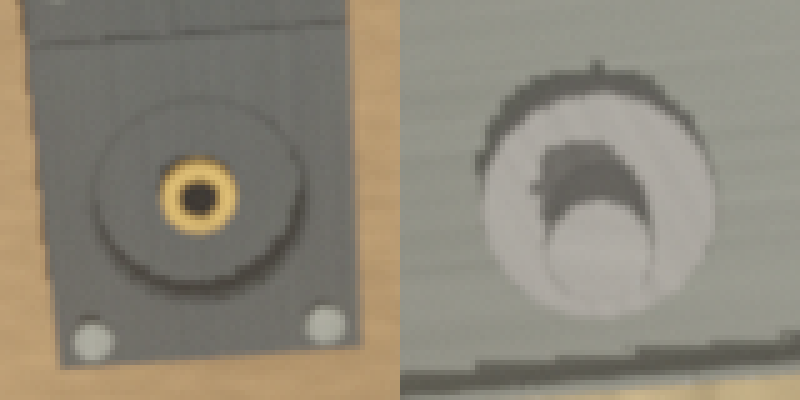

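The crop confirms it: on the right, the wide skirt centred at raw (261.8,177.2) with its knob top at (262.2,186), in the tray, so this is the cap. On the left, the port's brass nipple is at (276.8,207.6). Next: grasp, then re-measure the port from the matching viewpoint.

```bash
cat >> h.py <<'E'
def snap(n,f):
    c=optics.camera_info(n); im,d=optics.read_camera(n); cv2.imwrite(f"pics/{f}.png",im)
    np.savez(f"{f}.npz",im=im,d=d,K=c["K"],k1=c["k1"],R=c["R"],t=c["t"],p=env.get_eef_pos()); return im,d,c
def ring(im,c,z,roi):
    x0,y0,x1,y1=roi; h=cv2.cvtColor(im,cv2.COLOR_BGR2HSV)[y0:y1,x0:x1]
    m=cv2.inRange(h,(12,110,110),(32,255,255)); cs,_=cv2.findContours(m,cv2.RETR_EXTERNAL,cv2.CHAIN_APPROX_NONE)
    k=max(cs,key=cv2.contourArea); (x,y),(a,b),_=cv2.fitEllipse(k); return (x+x0,y+y0,a,b),onplane(c,[(x+x0,y+y0)],z)[0]
E
python3 - <<'E'
from h import *
q=np.load("w_man.npz"); print("port", ring(q["im"],q,.047,(250,180,300,232)))
env.gripper_to(0.055,40)
C=np.array([0.4407,-0.381]); rot=[180,0,90]
env.move_l([*C,0.09],0.25,rot); env.move_l([*C,0.027],0.12)
print(env.get_eef_pos(),env.get_contact_force())
env.gripper_to(0.0,40); print("w",env.get_grip_width(),env.get_grasp_force(),env.get_eef_pos())
env.move_l([*C,0.15],0.2); print("w",env.get_grip_width(),env.get_grasp_force())
env.goto([0.5516,-0.0085,0.253],rot); env.hold(.2)
im,d,c=snap("wrist","w_port"); 
x=ring(im,c,.047,(200,120,330,240)); print(x,env.get_eef_pos(),env.get_grip_width(),env.get_clock())
E
```

```text
port ((276.1384468078613, 206.42907333374023, 13.516741752624512, 14.04208755493164), array([ 0.55054648, -0.04291104,  0.047     ]))
[ 0.44102071 -0.38126015  0.0277957 ] [-0.42978598  1.06356067 -0.21267382]
w 0.022531929433085317 38.91917824745178 [ 0.44092997 -0.38122664  0.02792727]
w 0.022553386430356023 39.26931917667389
((261.28334045410156, 177.7935676574707, 7.154524326324463, 18.057350158691406), array([ 0.5508032 , -0.03677469,  0.047     ])) [ 0.55158668 -0.00917523  0.25277526] 0.02268469854622016 9.2
```

View pics/w_port.png

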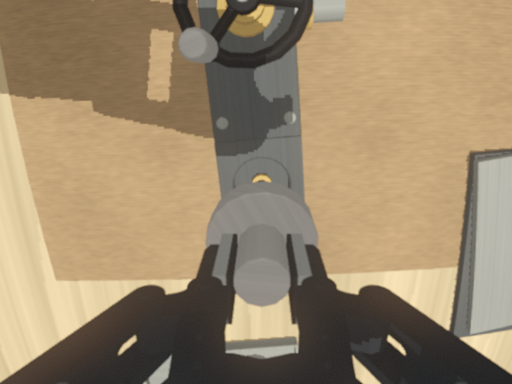

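The cap is gripped upright but hides part of the nipple at (262,180). I'll shift the camera so the port is clear and measure the port and the held cap in the same picture.

Run:
```python
from h import *
env.move_l([0.551,-0.06,0.233],0.2); env.hold(.2)
im,d,c=snap("wrist","w_port2"); p=env.get_eef_pos()
x=ring(im,c,.047,(200,60,330,200)); print(x,p,env.get_clock())
cv2.imwrite("pics/port2c.png",cv2.resize(im[60:310,150:370],None,fx=2.4,fy=2.4,interpolation=cv2.INTER_NEAREST))
# mouth edge points from radial gradient: predicted rim position check + pixel of TCP-axis skirt centre
def proj(X):
    R=np.array(c["R"]);r=cv2.Rodrigues(R)[0]
    return cv2.projectPoints(np.array(X,float).reshape(-1,1,3),r,np.array(c["t"],float),np.array(c["K"]),np.array([c["k1"],0,0,0.]))[0][:,0]
th=np.linspace(0,2*np.pi,5)[:-1]
print("skirt-top predicted (centre,+x,+y,-x,-y)",proj([p+[0,0,-.006]]).round(1),proj([p+[.028*np.cos(t),.028*np.sin(t),-.006] for t in th]).round(1).tolist())
print("mouth pred", proj([[x[1][0]+.03*np.cos(t),x[1][1]+.03*np.sin(t),.05] for t in th]).round(1).tolist())
```

```text
((261.5356636047363, 141.27621459960938, 20.621715545654297, 21.065509796142578), array([ 0.55078277, -0.04374602,  0.047     ])) [ 0.5511141  -0.05945547  0.23333259] 9.875
skirt-top predicted (centre,+x,+y,-x,-y) [[262.1 245. ]] [[319.6, 244.9], [262.3, 190.6], [204.7, 244.7], [262.0, 293.2]]
mouth pred [[292.6, 142.0], [261.6, 110.5], [230.5, 141.9], [261.5, 171.7]]
```

View pics/port2c.png

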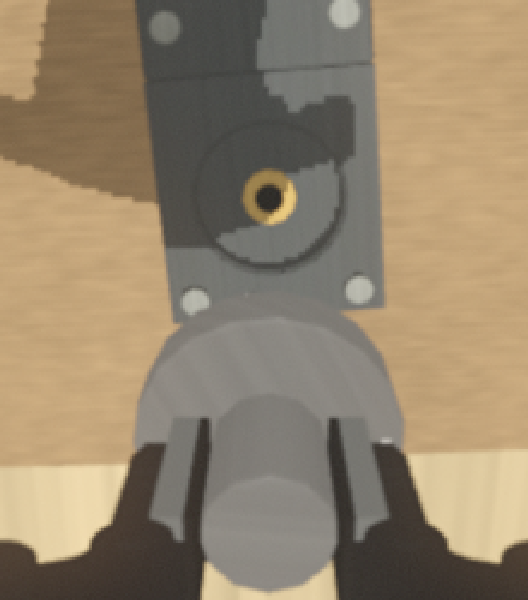

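The port mouth edges (230–294, 110–172) match the calibration to under 1 px, and the held cap's skirt is centred at column 262. Inserting with force monitoring.

Run:
```python
from h import *
T=np.array([0.551,-0.0438])
env.move_l([*T,0.082],0.15); env.hold(.15); f0=np.array(env.get_contact_force())
for z in (.077,.074,.071,.068,.066,.065,.0642,.0636):
    env.move_l([*T,z],0.05); p=env.get_eef_pos(); f=np.array(env.get_contact_force())-f0
    print(z,p.round(4),f.round(1))
    if f[2]>8: break
print(env.get_clock())
```

```text
0.077 [ 0.5509 -0.0438  0.0768] [-0.2  0.2  0.6]
0.074 [ 0.5509 -0.0438  0.0738] [ 0.1 -1.1  0.7]
0.071 [ 0.5509 -0.0438  0.0708] [-1.1 -0.3  0.9]
0.068 [ 0.5509 -0.0438  0.0678] [-0.7 -1.1 -0.4]
0.066 [ 0.551  -0.0438  0.0659] [ 0.2 -1.1  0.3]
0.065 [ 0.551  -0.0438  0.065 ] [-0.7 -1.1  0.5]
0.0642 [ 0.551  -0.0438  0.0641] [-0.4 -0.5  0.1]
0.0636 [ 0.5511 -0.0438  0.064 ] [-0.8 -0.5  6.7]
13.1833
```

Run:
```python
from h import *
env.gripper_to(0.055,40); env.hold(.1)
p=env.get_eef_pos(); env.move_l([0.551,-0.0438,0.13],0.2)
env.move_l([0.53,0.05,0.33],0.25); env.hold(.2)
im,d,c=snap("wrist","w_chk"); print(env.get_clock(),env.get_eef_pos())
cv2.imwrite("pics/chk.png",cv2.resize(im[0:300,170:350],None,fx=2,fy=2,interpolation=cv2.INTER_NEAREST))
s,ds=optics.read_camera("side"); cs=optics.camera_info("side")
def high(d,c,box,zlo,zhi):
    v,u=np.nonzero(d>0); X=world(c,np.c_[u,v],d[v,u]); 
    m=(X[:,0]>box[0])&(X[:,0]<box[1])&(X[:,1]>box[2])&(X[:,1]<box[3])&(X[:,2]>zlo)&(X[:,2]<zhi); return X[m]
for lo,hi,b,n in((.085,.097,(.5,.6,-.1,.02),"knob top"),(.053,.063,(.5,.6,-.1,.02),"skirt top"),(.158,.175,(.42,.65,.03,.25),"handle top"),(.105,.119,(.42,.65,.04,.25),"rim top")):
    X=high(d,c,b,lo,hi)
    if len(X)>4:
        (x,y),r=cv2.minEnclosingCircle(X[:,:2].astype(np.float32)); print(n,len(X),round(x,4),round(y,4),round(r,4),X.mean(0).round(4),np.median(X[:,2]).round(4))
```

```text
15.4667 [0.52998261 0.04965901 0.32915958]
knob top 284 0.5503 -0.0435 0.012 [ 0.5505 -0.0427  0.0889] 0.0891
skirt top 990 0.5495 -0.0332 0.0665 [ 0.5501 -0.0404  0.0569] 0.0571
handle top 434 0.5074 0.0891 0.0107 [0.5077 0.09   0.1643] 0.1649
rim top 4687 0.5363 0.1297 0.0561 [0.5378 0.1336 0.1105] 0.1104
```

View pics/chk.png

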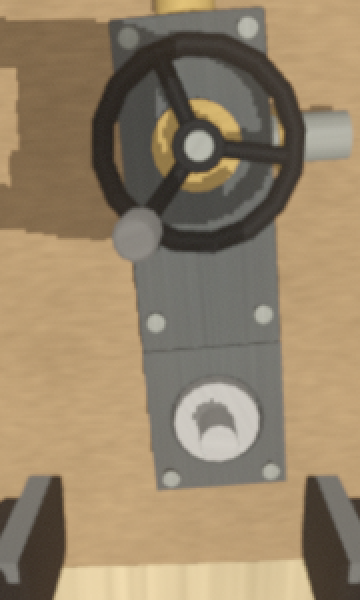

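The cap is seated: skirt top z 0.057, knob top 0.089, centred in the port at crop (217,420). The wheel axis is at (0.5363,0.1297) and the handle at (0.507,0.089), crop (138,234), which puts the wheel about 0.64 turn open. Gripping the handle and closing.

```bash
cat >> h.py <<'E'
A=np.array([0.5363,0.1297]); ZH=0.1245; YAW=4.74
def at(deg,r=.05): 
    t=np.radians(deg); return [*(A+r*np.array([np.cos(t),np.sin(t)])),ZH]
def ft(deg):
    f=np.array(env.get_contact_force()); t=np.radians(deg)
    return f[0]*np.cos(t)+f[1]*np.sin(t), -f[0]*np.sin(t)+f[1]*np.cos(t), f[2]   # radial, tangential(ccw), z
E
python3 - <<'E'
from h import *
a=234.4; H=at(a)
env.move_l([*H[:2],0.2],0.3); env.move_l(H,0.15)
print(env.get_contact_force()); env.gripper_to(0,60)
print(env.get_grip_width(),env.get_grasp_force(),env.get_eef_pos(),np.round(ft(a),1),env.get_clock())
while a>YAW+12:
    a-=14; a=max(a,YAW+12); env.move_l(at(a),0.2); F=ft(a)
    print(round(a,1),np.round(F,1),end=" ")
    if abs(F[0])>35 or F[1]>20: print("STOP"); break
print(env.get_clock(),env.get_grip_width(),env.get_grasp_force())
E
```

```text
[-0.58881945  0.24582741 -0.16472999]
0.02056489223223402 58.27198609476909 [0.50772573 0.08911292 0.12556789] [ 1.  -0.   7.1] 17.175
220.4 [-0.7 -0.8  7.2] 206.4 [-0.  -2.2  6.4] 192.4 [-0.  -1.3  7.9] 178.4 [ 0.8 -1.1  8.5] 164.4 [ 0.1 -2.5  7.3] 150.4 [ 0.2 -0.7  9.2] 136.4 [-0.3 -2.   9.7] 122.4 [ 0.4 -1.7  9.3] 108.4 [ 0.5 -1.4  9.7] 94.4 [ 0.9 -1.5  9.2] 80.4 [ 0.2 -1.8  9.7] 66.4 [ 1.4 -1.6  8.7] 52.4 [ 1.4 -1.7  7.9] 38.4 [ 2.4 -1.8  7.5] 24.4 [ 1.2 -2.5  8.6] 16.7 [ 1.3 -1.9  9. ] 21.175 0.020469880993703848 59.97059985646047
```

Run:
```python
from h import *
a=YAW+12
while a>YAW-14:
    a-=2; env.move_l(at(a),0.1); F=ft(a); p=env.get_eef_pos()[:2]-A
    print(round(a-YAW,1),np.round(F,1),np.degrees(np.arctan2(p[1],p[0])).round(2)-YAW)
    if abs(F[1])>14: break
env.hold(.15); print(np.round(ft(a),1),env.get_clock())
im,d,c=snap("wrist","w_stop"); print(env.get_grasp_force(),env.get_grip_width())
```

```text
10.0 [ 2.3 -1.3  8.6] 9.459999999999999
8.0 [1.8 0.2 7.6] 7.59
6.0 [1.5 0.8 8. ] 5.629999999999999
4.0 [ 1.4 -0.6  7.6] 3.67
2.0 [1.8 0.5 7.8] 1.6600000000000001
0.0 [1.5 1.6 8.5] -0.22000000000000064
-2.0 [ 1.8 11.5  7. ] -0.4900000000000002
-4.0 [ 0.8 24.   6.9] -0.79
[ 1.3 23.8  6.1] 23.325
59.823108518030494 0.020224955752491683
```

Stop found at about −0.3° from my estimate (24 N against it, steady). Backing off two full turns.

Run:
```python
from h import *
a0=YAW-.3; mx=0
n=48; bad=False
for i in range(0,n+1):
    a=a0+720*i/n; env.move_l(at(a),0.2); F=ft(a); mx=max(mx,abs(F[0]))
    if i%6==0: print(i,np.round(F,1),round(env.get_grasp_force(),1),env.get_grip_width().round(4))
    if abs(F[0])>35 or abs(F[1])>25: 
        if i>1: print("STOP",i,F); bad=True; break
env.hold(.4); p=env.get_eef_pos(); q=p[:2]-A
print(p,np.degrees(np.arctan2(q[1],q[0]))-a0,np.hypot(*q),mx,env.get_clock())
im,d,c=snap("wrist","w_end"); s,ds,cs=snap("side","s_end")
cv2.imwrite("pics/end.png",np.hstack([cv2.resize(im,(400,300)),cv2.resize(s[100:280,150:390],(400,300))]))
```

```text
Traceback (most recent call last):
AttributeError: 'float' object has no attribute 'round'
```

Only the first point (i=0) was executed, so I'm rerunning from there.

Run:
```python
from h import *
a0=YAW-.3; mx=0
n=48
for i in range(1,n+1):
    a=a0+720*i/n; env.move_l(at(a),0.2); F=ft(a); mx=max(mx,abs(F[0]))
    if i%6==0: print(i,np.round(F,1),round(env.get_grasp_force(),1),round(env.get_grip_width(),4))
    if abs(F[0])>35 or abs(F[1])>25: print("STOP",i,F); break
env.hold(.4); p=env.get_eef_pos(); q=p[:2]-A
print(p,np.degrees(np.arctan2(q[1],q[0]))-a0,np.hypot(*q),mx,env.get_clock())
im,d,c=snap("wrist","w_end"); s,ds,cs=snap("side","s_end")
cv2.imwrite("pics/end.png",np.hstack([cv2.resize(im,(400,300)),cv2.resize(s[100:280,150:390],(400,300))]))
```

```text
6 [0.3 1.9 9.6] 60.4 0.0207
12 [-0.8  2.6 10.3] 60.5 0.0206
18 [-1.   0.9  9.9] 60.6 0.0203
24 [3.7 1.6 7.9] 60.4 0.0206
30 [ 0.5  2.2 11.5] 60.7 0.0198
36 [-2.3  1.4 10.6] 60.7 0.0209
42 [-0.   2.3 10.6] 60.8 0.021
48 [1.6 1.3 7.8] 60.5 0.0206
[0.58678875 0.13368453 0.12555119] 0.07238083448024568 0.05064573665549512 3.6674952373799865 36.025
```

View pics/end.png

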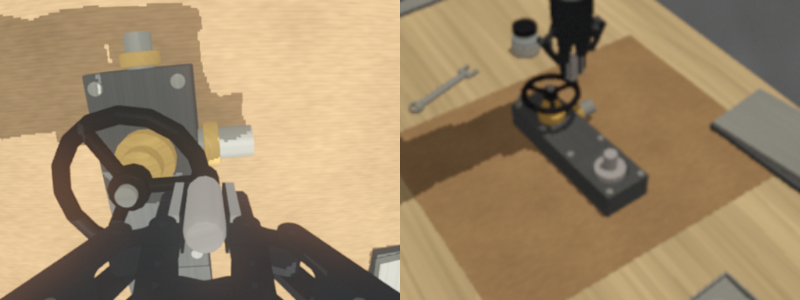

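The handle is between the fingers at (204,213) on the manifold's +x side. The cap is still seated at (610,165) in the side view, and the spanner and jar have not moved.

```bash
python3 -c "
from h import *
print(env.get_joint_vel(),env.get_grasp_force()); print(job.job_done())"
```

```text
[-0.0652413   0.03673311  0.09690534 -0.04894849  0.08366346  0.06599716] 60.5236082081683
the job is handed in; nothing more can be done
None
```

I handed the job in at about 36 s on the robot clock: the cap is seated and released in the port, the valve was closed to its stop and backed off two full turns, and the fingers still grip the handle at about 60 N; `job_done()` returned no verdict.

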